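Switch the camp lantern on and set it to low

TASK

Switch on the white lantern by gently pressing its big round button right down with closed fingertips and letting it come up again, then press its long bar-shaped button the same way to set the lantern to low, and draw the hand clear. Do not press the small square button, do not lift, shift or tip the lantern, and leave the other things on the trunk where they stand.

Things in the scene. Friction and masses are not known exactly. Their poses are not given: they have to be found in the camera images.
- lantern: white plastic lantern, loose, 140 mm across, 0.7 kg, z up; cap top 150 mm above its origin (centre of underside). Three black buttons stand 12 mm proud of the cap, 42 mm from the axis: the big round one at its -x (where the wire handle hangs), then clockwise from above, 120 degrees apart, the long bar and the small square. Straight presses do not tip it; over 30 N is not gentle
- round_top (a point): centre of the top face of the big round button (34 mm across); moves with the button
- bar_top (a point): centre of the top face of the bar-shaped button (50 mm long, 16 mm wide, its length across the radius of the cap); moves with the button
- square_top (a point): centre of the top face of the small square button (20 by 20 mm), to be left alone
- round_button (a joint): how far the round button is pushed in: 0 up, 0.008 m fully down; sprung, 1.5 N to start and 5.5 N fully down; clicks at 0.0045 m; springs back when let go
- bar_button (a joint): the same for the bar-shaped button, with the same spring and travel
- square_button (a joint): the same for the square button, with the same spring and travel
- mat: fixed dark rubber mat 320 by 460 mm, 4 mm thick, on which the lantern, torch, cup and cells stand; origin at the centre of its underside
- torch: yellow plastic torch standing on its lens, 60 mm across at the foot, 144 mm tall; origin at the centre of its underside, z up
- cup: white ceramic cup, upside down, 80 mm across, 84 mm tall, handle at its +y reaching 63 mm from its axis; origin at the centre of its underside as it stands
- cell_a: battery cell standing upright, 33 mm across, 60 mm tall; origin at the centre of its underside
- cell_b: a second battery cell like the first
- bowl: stainless steel bowl, 156 mm across, 60 mm tall; origin at the centre of its underside
- jar: glass jar with lid, 72 mm across, 100 mm tall; origin at the centre of its underside
- tin: flat metal tin 100 by 65 by 30 mm; origin at the centre of its underside
Things that resemble listed ones, but are neither listed nor needed, are in the scene too. Leave any pink or red look-alike of the jar alone.

How it is judged:
By the outcome, as a careful person would: the job done as asked, in the order asked, and still so for the second after the job is handed in, with the robot touching nothing.
It also fails if it takes over 35 s, if anything falls off the work surface, if the arm or the gripper's body presses on something with over 40 N, if the wrist force passes 120 N, or if a joint passes its speed limit or range.

ROBOT

A 7-joint arm with a two-finger parallel gripper is mounted at the origin on the work surface. World frame = base frame: x ahead of the robot, y to its left, z up, the work surface at z = 0. Lengths are in m, angles in rad, forces in N, time in s.
With the tool pointing down it reaches from about 0.425 to 1.025 m from the base axis. Payload 9.4 kg.
Tool frame: the origin (TCP) lies midway between the tips of the shut fingers; the grasp point (between the pads) lies 19 mm behind it (robot.grasp_offset is the distance from the TCP to the grasp point, in m); z points along the fingers, y is the line along which they close (so a half turn about z gives the same grasp; the last joint's range is limited). The gripper opens to 85 mm and grips with 20 to 120 N. Pads are 22 mm wide; open, the fingers measure 114 mm over their backs; the gripper's body (76 mm by 85 mm) begins 54 mm behind the grasp point. The pads swing forward as they close: fully open they stand 13 mm farther back than shut.
Start: joints at [1.085, 0.599, -0.003, 1.599, 0.002, 0.943, -0.08], TCP at [0.288, -0.665, 0.231] pointing down, gripper open.
Joint ranges: [-2.57, 2.57], [-0.35, 1.97], [-1.29, 1.29], [0.11, 2.56], [-1.05, 4.19], [0.11, 1.86], [-2.63, 2.63]. Speed limits (rad/s): [2.22, 2.22, 3.01, 3.01, 3.14, 3.14, 3.14].

INTERFACE

Orientations are given as a unit quaternion [w, x, y, z].
In Python, from rig import robot gives the robot as it stands.
- The arm moves only by the tool servo_tool, never from a script. Its argument "plan" is a list of rows, each a list of 3 entries, a list of its own where there are three numbers: the shift along the tool's x, y, z in mm, then the turn, a rotation vector about the tool's x, y, z in degrees, then the opening, from 0 (shut) to 1 (fully open). In form: [[[dx, dy, dz], [wx, wy, wz], grip], ...]. A call has 1 to 12 rows; each row is the pose to reach, as a shift and turn from the pose commanded when the call began, along the tool's axes at that moment; what a row does not reach only later rows make up. A row lasts 1/10 s, in which the tool goes at most 50 mm and 8.59 degrees, less where a joint would pass 70% of its speed; a pose out of reach is approached as far as the arm can. A call with a gripper value outside its range is refused whole. The fingers move at their own pace and stop on an object; the grip force is fixed at half the most. Time passes only in rows, so rows that repeat a pose let the fingers close. It gives the time, the measured TCP pose, the force, the opening and the grip force at its end, in the units of the state.
- robot.state(): the state, without advancing time (a new reading comes with each control period).
- robot.capture(name): name is "side" or "top" or "wrist"; returns the picture (480x640x3 uint8, blue, green, red); there is no depth.
- robot.camera_params(name): a dict with "camera_matrix" (3x3 intrinsics, pixels), "world_from_camera" (4x4, takes a point from camera to world coordinates); the wrist camera has in their place "tool_from_camera" (4x4, takes a point from camera to tool coordinates, whose origin is the TCP and whose axes are the flange's). Camera axes: x right, y up, looking along -z (the intrinsics and any distortion apply to the point x, -y, -z); pixel columns grow to the right and rows downward; lengths in m; the calibration is good to about 2 mm. A picture is of the moment at which its call begins: read the wrist's pose just before it. camera_params takes no time and is no camera call.
- robot.hand_in(): hands the job in; it is judged then, once.
The state is a dict: "time": time; "qpos": joint angles; "dq": joint speeds; "joint_torque": joint torques, N m; "position": TCP position; "eef_rot": TCP orientation; "force": force on the tool from outside, world axes, zero at the start; "wrist_torque": the same for the moment, N m; "opening": opening from 0.0 (shut) to 1.0 (fully open); "finger_force": force on a finger pad.
Only numpy, scipy, OpenCV 4.12 (cv2) and the standard library are available. Lean on these libraries where they do the work, as an engineer would, in place of code of your own. Each camera call takes 0.05 s, during which the arm holds its last target. There are 200 camera calls.

## Working session

There is one attempt and no reset: what is moved stays moved. The work goes in short steps, Python scripts to look and compute and a tool call to move; the robot and the scene stay as the last step left them, time stands still between calls to the robot, and variables do not carry over. Pictures are saved under pics/ and viewed, at most 10 in all, crops included, and the job is handed in when it is done.

Besides the shell and the picture viewer there is one more tool, called after "Request:" as name(argument=value, ...), one argument or row to a line, values as JSON. servo_tool: Moves the arm, as the interface text tells. Its arguments: {"type":"object","properties":{"plan":{"type":"array","items":{"type":"array"}}},"required":["plan"]}

```bash
mkdir -p pics
cat > h.py <<'E'
import numpy as np, cv2
from rig import robot
def ray(name,u,v,z,T=None):
    p=robot.camera_params(name);K=np.array(p["camera_matrix"]);T=np.array(p["world_from_camera"]) if T is None else T
    d=np.linalg.inv(K)@[u,v,1];d=T[:3,:3]@[d[0],-d[1],-d[2]];o=T[:3,3]
    return o+d*(z-o[2])/d[2]
E
python3 - <<'E'
from h import *
print(robot.state())
for n in ("top","side"):
    cv2.imwrite(f"pics/{n}0.png",robot.capture(n)); print(robot.camera_params(n))
print(robot.camera_params("wrist"))
E
```

```text
{'time': 0.0, 'qpos': array([ 1.08534106,  0.60014943, -0.00250418,  1.60010966,  0.00176283,
        0.94289072, -0.07981015]), 'dq': array([-0.00023375, -0.00039901, -0.00021921, -0.00085463,  0.00128075,
        0.00045959,  0.00026239]), 'joint_torque': array([ 2.38421735e-04, -7.76460242e+01,  1.56431369e+00, -2.58010626e+01,
        1.21980152e-02,  8.78191990e-03,  2.27254077e-06]), 'position': array([ 0.28795394, -0.6648633 ,  0.23040716]), 'eef_rot': array([-7.44799494e-04,  9.79187780e-01,  2.02954891e-01, -2.23121196e-04]), 'force': array([-0.62149741, -0.01727555, -0.91410296]), 'wrist_torque': array([ 0.02608489, -0.02076895,  0.01454217]), 'finger_force': 0.0, 'opening': 0.9981145187623742}
{'camera_matrix': array([[445.95904037,   0.        , 315.33490539],
       [  0.        , 445.95904037, 242.01229814],
       [  0.        ,   0.        ,   1.        ]]), 'world_from_camera': array([[-0.05153862,  0.97057063, -0.23523695,  0.15947326],
       [-0.99865155, -0.0515577 ,  0.0060736 , -0.07509078],
       [-0.00623341,  0.23523277,  0.97191908,  1.44444664],
       [ 
[... 328 characters left out ...]
, -0.36969693,  0.60475651,  0.65867711],
       [-0.00464688,  0.85559802,  0.51761996,  0.74417217],
       [ 0.        ,  0.        ,  0.        ,  1.        ]])}
{'camera_matrix': array([[343.96248179,   0.        , 326.91029711],
       [  0.        , 343.96248179, 236.79846788],
       [  0.        ,   0.        ,   1.        ]]), 'tool_from_camera': array([[ 6.78028029e-04,  9.63547398e-01,  2.67536824e-01,
         6.74358912e-02],
       [ 9.99999434e-01, -8.72790146e-04,  6.09063926e-04,
        -7.06578337e-04],
       [ 8.20365464e-04,  2.67536260e-01, -9.63547444e-01,
        -1.41980860e-01],
       [ 0.00000000e+00,  0.00000000e+00,  0.00000000e+00,
         1.00000000e+00]])}
```

View pics/top0.png

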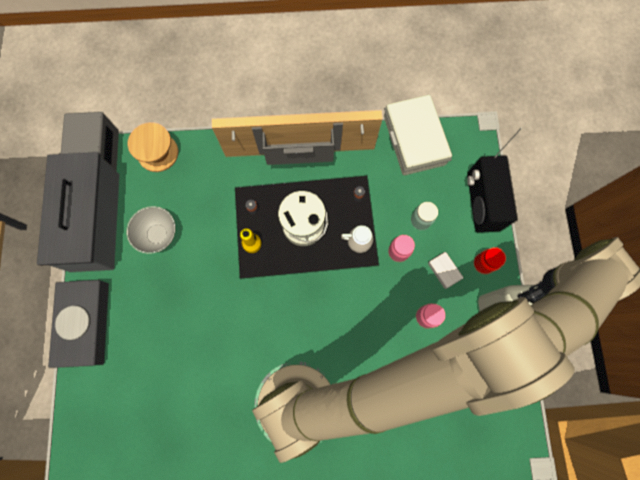

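View pics/side0.png

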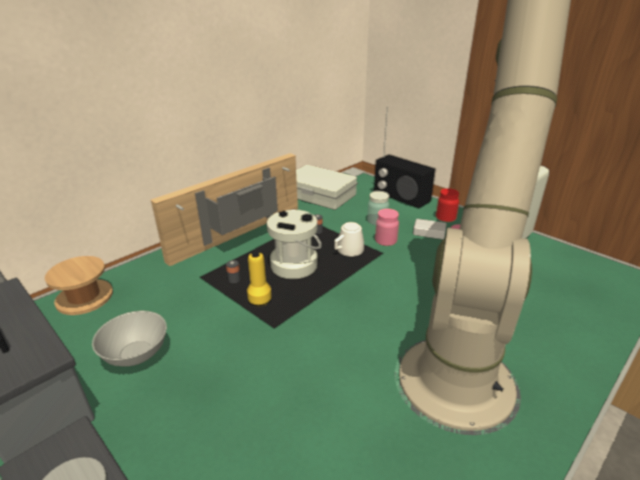

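The top view shows the lantern cap at about (302,212), with three black marks: a dot at (313,220), a bar at (290,218) and a small one at (302,200). Nothing else looks like the lantern. I'll check these in a crop.

Run:
```python
from h import *
im=cv2.imread("pics/top0.png");cv2.imwrite("pics/c1.png",cv2.resize(im[175:255,240:340],None,fx=7,fy=7,interpolation=cv2.INTER_CUBIC))
for u,v in((313,220),(290,218),(302,200)):print(ray("top",u,v,.166))
```

```text
[ 0.53679125 -0.07960378  0.166     ]
[ 0.54667997 -0.01125019  0.166     ]
[ 0.60135837 -0.04960372  0.166     ]
```

View pics/c1.png

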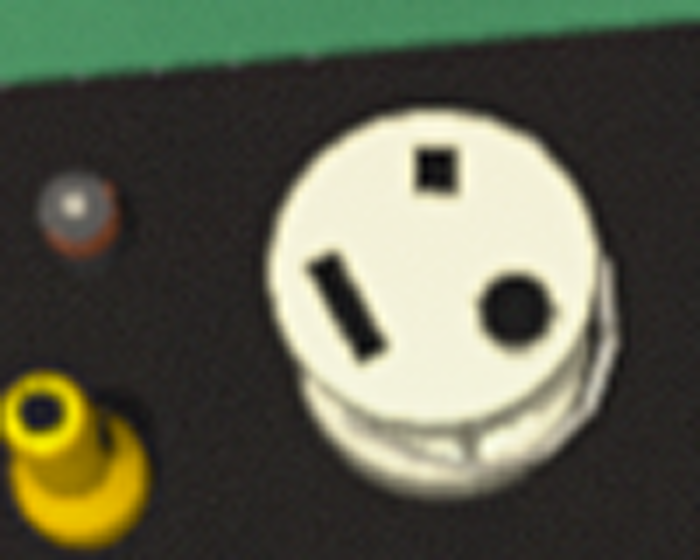

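The crop confirms it: the round button is at full-image (313.6,219.6), near the wire handle. The bar is at (289.4,218.9) and the square at (302.3,199.3), and the clockwise order matches the description. I'll move above the cap with the fingers shut.

Request:
servo_tool(
  plan=[
    [[30,-28,-40],[0,0,0],0],
    [[480,-445,-40],[0,0,0],0],
    [[480,-445,-40],[0,0,0],0],
    [[480,-445,-40],[0,0,0],0],
    [[480,-445,-40],[0,0,0],0],
    [[480,-445,-40],[0,0,0],0],
    [[480,-445,-40],[0,0,0],0],
    [[480,-445,-40],[0,0,0],0],
    [[480,-445,-40],[0,0,0],0],
    [[480,-445,-40],[0,0,0],0],
    [[480,-445,-40],[0,0,0],0],
    [[480,-445,-40],[0,0,0],0],
  ],
)

```text
time: 1.3
position: [0.5243, -0.1271, 0.2707]
eef_rot: [0.0, 0.979, 0.203, -0.0]
force: [1.4, -1.0, 0.4]
opening: -0.002
finger_force: 0.0
```

Request:
servo_tool(
  plan=[
    [[40,-40,0],[0,0,0],0],
    [[40,-40,0],[0,0,0],0],
    [[40,-40,0],[0,0,0],0],
    [[40,-40,0],[0,0,0],0],
    [[40,-40,0],[0,0,0],0],
  ],
)

```text
time: 1.8
position: [0.5442, -0.0784, 0.2706]
eef_rot: [0.0, 0.979, 0.202, -0.0]
force: [0.3, -0.6, -0.0]
opening: 0.002
finger_force: 0.0
```

Run:
```python
from h import *
s=robot.state();print(s["time"],s["position"],s["eef_rot"],s["force"])
cv2.imwrite("pics/w1.png",robot.capture("wrist"))
```

```text
1.8 [ 0.54416846 -0.07835679  0.27056995] [ 2.71584690e-04  9.79449219e-01  2.01690394e-01 -3.73090853e-04] [ 0.31668936 -0.63540057 -0.01725243]
```

View pics/w1.png

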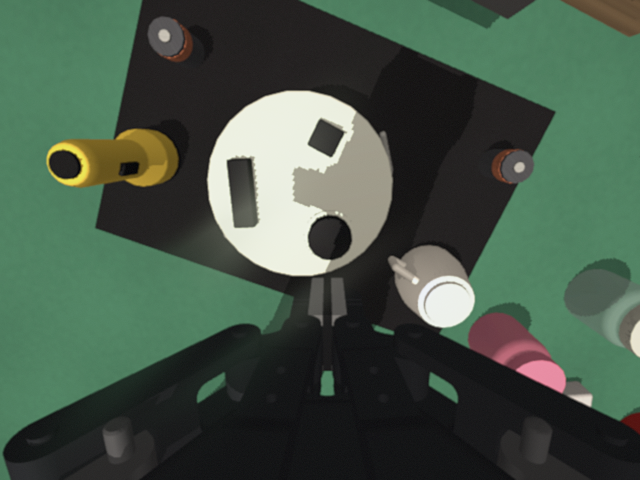

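The wrist view shows the round button's top face at about (330,237), the bar at (242,192) and the square at (326,137). The fingers are shut, with their tips at about (327,280).

Run:
```python
from h import *
from scipy.spatial.transform import Rotation as R
s=robot.state();q=s["eef_rot"];M=R.from_quat(q,scalar_first=True).as_matrix()
T=np.eye(4);T[:3,:3]=M;T[:3,3]=s["position"]
T=T@np.array(robot.camera_params("wrist")["tool_from_camera"])
P=[ray("wrist",u,v,.166,T) for u,v in((330,237),(242,192),(326,137))]
t=[ray("top",u,v,.166) for u,v in((313.6,219.6),(289.4,218.9),(302.3,199.3))]
for p,b in zip(P,t): print(p,b,"tool mm",M.T@(p-s["position"])*1000)
for i in range(3):print(np.linalg.norm(P[i]-P[i-1]))
print(s["position"])
```

```text
[ 0.54364326 -0.08015053  0.166     ] [ 0.53793777 -0.08145547  0.166     ] tool mm [ -1.1949063    1.43747376 104.63285616]
[ 0.54941703 -0.00876482  0.166     ] [ 0.54397396 -0.00935208  0.166     ] tool mm [ 32.30478632 -61.86359314 104.58952999]
[ 0.60813355 -0.04918627  0.166     ] [ 0.60353349 -0.05060773  0.166     ] tool mm [ 70.28188366  -1.53728795 104.58457768]
0.07153868213804392
0.0716188268109299
0.07128480234006795
[ 0.54422302 -0.0782985   0.27063156]
```

Request:
servo_tool(
  plan=[
    [[-3,1,40],[0,0,0],0],
    [[-3,1,80],[0,0,0],0],
    [[-3,1,96],[0,0,0],0],
    [[-3,1,100],[0,0,0],0],
    [[-3,1,102],[0,0,0],0],
    [[-3,1,104],[0,0,0],0],
    [[-3,1,106],[0,0,0],0],
    [[-3,1,108],[0,0,0],0],
    [[-3,1,108],[0,0,0],0],
    [[-3,1,108],[0,0,0],0],
  ],
)

```text
time: 2.85
position: [0.5431, -0.0788, 0.1632]
eef_rot: [0.0, 0.979, 0.203, 0.001]
force: [0.2, -1.8, 3.0]
opening: 0.0
finger_force: 1.4
```

Request:
servo_tool(
  plan=[
    [[0,0,1],[0,0,0],0],
    [[0,0,2],[0,0,0],0],
    [[0,0,3],[0,0,0],0],
    [[0,0,4],[0,0,0],0],
    [[0,0,5],[0,0,0],0],
    [[0,0,5],[0,0,0],0],
    [[0,0,5],[0,0,0],0],
  ],
)

```text
time: 3.55
position: [0.5431, -0.0788, 0.1581]
eef_rot: [0.0, 0.979, 0.203, 0.001]
force: [2.2, -2.6, 9.0]
opening: 0.001
finger_force: 4.0
```

Request:
servo_tool(
  plan=[
    [[0,0,0.5],[0,0,0],0],
    [[0,0,0.5],[0,0,0],0],
  ],
)

```text
time: 3.75
position: [0.5431, -0.0788, 0.158]
eef_rot: [0.0, 0.979, 0.203, 0.001]
force: [-0.4, -2.6, 13.1]
opening: 0.001
finger_force: 6.4
```

The round button bottomed out: z stopped changing while the force rose to 13 N. Next I'll release it and move over the bar.

Request:
servo_tool(
  plan=[
    [[0,0,-5],[0,0,0],0],
    [[0,0,-12],[0,0,0],0],
    [[0,0,-40],[0,0,0],0],
    [[0,0,-50],[0,0,0],0],
    [[16,-31,-50],[0,0,0],0],
    [[32,-62,-50],[0,0,0],0],
    [[32,-62,-50],[0,0,0],0],
    [[32,-62,-50],[0,0,0],0],
  ],
)

```text
time: 4.55
position: [0.5465, -0.0079, 0.2067]
eef_rot: [-0.0, 0.979, 0.204, -0.001]
force: [0.0, -0.5, 0.2]
opening: 0.002
finger_force: 0.0
```

Run:
```python
from h import *
s=robot.state();print(s["time"],s["position"],s["force"])
a=robot.capture("wrist")[100:400,130:430];b=robot.capture("top")[175:255,250:330]
cv2.imwrite("pics/w2.png",np.hstack([cv2.resize(a,(400,400)),cv2.resize(b,(400,400))]))
```

```text
4.55 [ 0.54649695 -0.00794414  0.20674023] [ 0.01516944 -0.5476091   0.23721309]
```

View pics/w2.png

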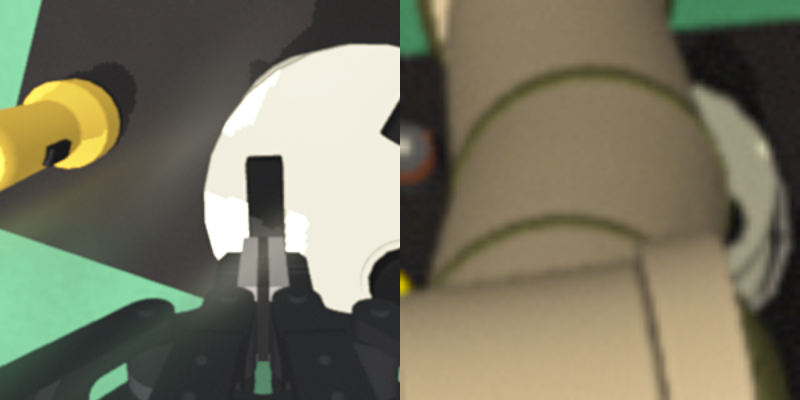

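The fingertips line up with the bar (left crop, about (265,240)), and the round button has come up. I'll descend and press.

Request:
servo_tool(
  plan=[
    [[1,0,25],[0,0,0],0],
    [[1,0,36],[0,0,0],0],
    [[1,0,39],[0,0,0],0],
    [[1,0,41],[0,0,0],0],
    [[1,0,43],[0,0,0],0],
    [[1,0,45],[0,0,0],0],
    [[1,0,46],[0,0,0],0],
    [[1,0,47],[0,0,0],0],
    [[1,0,48],[0,0,0],0],
    [[1,0,48.5],[0,0,0],0],
    [[1,0,48.5],[0,0,0],0],
    [[1,0,48.5],[0,0,0],0],
  ],
)

```text
time: 5.85
position: [0.5482, -0.0088, 0.1588]
eef_rot: [0.0, 0.979, 0.203, -0.0]
force: [-2.0, -3.6, 5.1]
opening: -0.001
finger_force: 2.5
```

Request:
servo_tool(
  plan=[
    [[0,0,0.5],[0,0,0],0],
    [[0,0,1],[0,0,0],0],
    [[0,0,1.5],[0,0,0],0],
    [[0,0,1.5],[0,0,0],0],
  ],
)

```text
time: 6.25
position: [0.5482, -0.0088, 0.158]
eef_rot: [0.0, 0.979, 0.203, 0.0]
force: [-4.2, -3.3, 13.1]
opening: 0.003
finger_force: 6.7
```

The bar bottomed out as well, at 0.158 and 13 N. I'll draw the hand clear, up and away towards the start.

Request:
servo_tool(
  plan=[
    [[0,0,-5],[0,0,0],0],
    [[0,0,-12],[0,0,0],0],
    [[0,0,-50],[0,0,0],0],
    [[0,0,-100],[0,0,0],0],
    [[0,0,-120],[0,0,0],0],
    [[-160,160,-120],[0,0,0],0],
    [[-160,160,-120],[0,0,0],0],
    [[-160,160,-120],[0,0,0],0],
    [[-160,160,-120],[0,0,0],0],
    [[-160,160,-120],[0,0,0],0],
    [[-160,160,-120],[0,0,0],0],
    [[-160,160,-120],[0,0,0],0],
  ],
)

```text
time: 7.45
position: [0.4652, -0.2187, 0.2773]
eef_rot: [-0.0, 0.979, 0.203, 0.0]
force: [0.8, 0.6, -0.8]
opening: 0.003
finger_force: 0.0
```

Run:
```python
from h import *
s=robot.state();print(s["time"],s["position"],s["dq"].round(3))
cv2.imwrite("pics/s2.png",np.hstack([cv2.resize(robot.capture("side")[150:350,170:420],(400,320)),cv2.resize(robot.capture("top")[175:275,235:360],(400,320))]))
```

```text
7.45 [ 0.46515212 -0.21869802  0.27726545] [-0.029  0.002 -0.019 -0.002 -0.     0.002 -0.003]
```

View pics/s2.png

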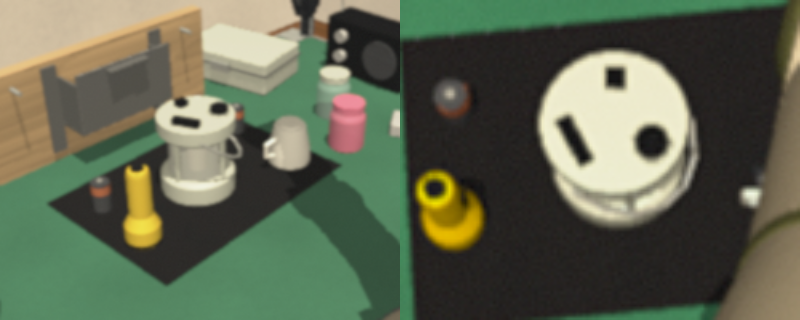

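The lantern stands where it was with its buttons up, nothing else has moved, and the hand is clear.

```bash
python3 -c "
from rig import robot
print(robot.hand_in())"
```

```text
the job is handed in; nothing more can be done
None
```

I pressed the round button and then the bar fully down at about 13 N each and let both come up, then drew the hand clear and handed the job in; the pictures showed nothing else moved, but I could not see whether the lantern is lit.

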